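# Fit the grinding cone to the almond mill and hold it down

### The job

Fit the steel grinding cone, not the flat grinding disc, onto the upright spindle of the almond mill: turn it until its keyways mesh with the spindle's four keys, slide it down and press it fully home against the spring. Finish while still holding it pressed home, so that I can close the lock lever, and leave the other things on the bench where they are.

Things in the scene. Friction and masses are not known exactly. Their poses are not given: they have to be found in the camera images.
- cone_mid (a point): Loose steel grinding cone, 0.43-0.58 kg, standing upright, wide end down. Point on its axis, half-way up, 42 mm above its underside; z up. From the underside: rim 68 mm across, 6 mm high; ribbed cone narrowing to 36 mm across at 42 mm; solid square boss 26 mm across flats from 42 to 84 mm (top). Grip the boss on two opposite flats; they face the cone's own x and y.
- cone_bore (a point): Centre of the cone's underside, where its blind bore opens downward; axes as cone_mid. First a round recess 6 mm deep, over 45 mm wide; then a cross-shaped bore: four keyways 8.5 mm wide, 27 mm tip to tip, along the cone's own x and y (parallel to the boss flats, so it fits at every quarter turn); above 42 mm a 13 mm square hole, to 58 mm.
- spindle_tip (a point): Top of the mill's upright steel spindle, 122 mm above the bench; z up, x and y along its four keys. Downward from the tip: round pilot (nose 3 to 11 mm across over 12 mm, then 11 mm across); from 18 to 46 mm four keys in a cross, 7 mm wide, 25 mm tip to tip, tops bevelled. It may stand at any angle; its gearbox holds it stiffly (0.6 N m turns it).
- spindle_shoulder (a point): Solid flat shoulder at the foot of the spindle's keys, 32 mm across, 46 mm below the tip: the cone's stop. Pilot in the bore but keys not in line: cone_mid stays about 18 mm above the tip. Meshed, it slides freely down to tip level, onto the sprung thrust ring. Fully home, cone_mid is 10 mm below the tip (36 mm above this point).
- thrust_ring (a joint): Sprung ring 66 mm across around the spindle, under the cone: 0 = up, 0.010 m = pressed down with the cone fully home. Spring 9 N at 0, rising to 14 N at 0.010 (the cone's 4 to 6 N weight helps). If the cone is let go it springs up again.
- mill: Almond mill, fixed, hopper off. Origin on the bench under the spindle; motor to +y, chute to -x. Open round chamber 116 mm across, rim 100 mm high, inside 78 mm across, floor at 64 mm, spindle in its middle. Gear case 58 mm high under it, 170 x 340 mm from y -85 to 255 mm; motor 116 mm across, 210 mm high, axis at y 170 mm; chute to x -145 mm; small lock lever on +x, below the rim.
- disc: Flat steel grinding disc, loose, not wanted: 84 mm across, 14 mm thick, with the same 26 mm square boss, 48 mm high in all. Origin at the centre of its underside.
- weight: Loose brass scale weight, 38 mm across, 55 mm high. Origin at the centre of its underside.
- calculator: Loose black desk calculator, 150 x 100 x 19 mm, long along its x. Origin at the centre of its underside.
- brush: Loose bench brush lying flat, 160 mm long, along its own x. Origin under its middle.
Mind the look-alikes: they are no part of the job. What is shaped like the part that bears cone_mid but blue, orange or purple is not meant.

How it is judged (in metres and radians):
On the way, in this order (a step that is already met when the one before it is completed fails the run):
1. the cone is lifted clear of the bench (height (world z) of cone_mid above 0.08 m and contact force between cone and the fingers above 1 N), for 0.1 s.
2. the cone is on the spindle with its keyways meshed (z of cone_mid in the frame of spindle_tip below 0.01 m and horizontal distance between cone_mid and spindle_tip below 0.003 m), for 0.1 s.
At the end, for the whole second after the job is handed in: The cone stands upright (within 4 degrees) and centred (within 3 mm) on the spindle with its keyways meshed, within 2 mm of fully home, pressed against the mill with more than 8 N by the gripper, which is still on it, and is at rest (z of cone_mid in the frame of spindle_tip below -0.008 m and horizontal distance between cone_mid and spindle_tip below 0.003 m and angle between cone_mid's own z axis and vertical below 0.07 rad and contact force between cone and mill above 8 N and contact force between cone and the fingers above 3 N and linear speed of cone below 0.02 m/s); the arm keeps its last pose, push and grip.
It fails at once if another thing on the bench is moved by more than 30 mm (distance of any of disc, weight, calculator, brush from where it was at the start of the episode above 0.03 m).
It also fails if it takes over 45 s, if anything falls off the work surface, if the arm or the gripper's body presses on something with over 40 N, if the wrist force passes 120 N, or if a joint passes its speed limit or range.

### The arm

A 6-joint arm with a two-finger parallel gripper is mounted at the origin on the work surface. World frame = base frame: x ahead of the robot, y to its left, z up, the work surface at z = 0. Lengths are in mm, angles in rad, forces in N, time in s.
With the tool pointing down it reaches from about 275 to 1000 mm from the base axis. Payload 8.4 kg.
Tool frame: the origin (TCP) lies on the centre line of the jaws, within the pads' length; the fingertips stand 14 mm ahead of it and the grasp point (between the pads) lies 5 mm behind it; z points along the fingers, y is the line along which they close (so a half turn about z gives the same grasp; the last joint's range is limited). The gripper opens to 85 mm and grips with 20 to 120 N. Pads are 22 mm wide; open, the fingers measure 114 mm over their backs; the gripper's body (76 mm by 85 mm) begins 54 mm behind the grasp point. The pads swing forward as they close: fully open they stand 13 mm farther back than shut.
Start: joints at [1.156, 0.353, 1.633, -0, 1.155, -0.002], TCP at [250.734, 572.504, 245.281] pointing down, gripper open.
Joint ranges: [-2.63, 2.63], [-0.92, 2.1], [0.06, 2.66], [-1.3, 4.44], [0, 2.69], [-3.02, 3.02]. Speed limits (rad/s): [2.22, 2.22, 2.79, 3.14, 3.14, 3.14].

### API

Orientations are given as [roll, pitch, yaw] about the fixed x, y, z axes, in that order (R = Rz(yaw) Ry(pitch) Rx(roll)).
In Python, from rig import r gives the robot as it stands.
- The arm moves only by the tool step_arm, never from a script. Its argument "plan" is text: rows parted by semicolons, each of 7 numbers parted by spaces: the turn, a rotation vector about the world's x, y, z in degrees, then the shift along the world's x, y, z in mm, then the closure in counts, from 0 (fully open) to 255 (shut). In form: rx ry rz x y z hand; .... A call has 1 to 8 rows; each row is the pose to reach, as a shift and turn from the pose commanded when the call began; what a row does not reach only later rows make up. A row lasts 1/10 s, in which the tool goes at most 50 mm and 8.59 degrees, less where a joint would pass 70% of its speed; a pose out of reach is approached as far as the arm can. A call with a gripper value outside its range is refused whole. The fingers move at their own pace and stop on an object; "force" is the grip in N (left out, the last holds). Time passes only in rows, so rows that repeat a pose let the fingers close. It gives the time, the measured TCP pose, the force, the opening and the grip force at its end, in the units of the state.
- r.sense(): the state, without advancing time (a new reading comes with each control period).
- r.grab_frame(name): name is "scene" or "top" or "wrist"; returns (picture, depth): 384x512x3 uint8, red, green, blue; 384x512 float32, mm along the optical axis (not along the pixel's ray), 0 where there is no reading.
- r.get_calibration(name): a dict with "K" (3x3 intrinsics, pixels), "world_from_camera" (4x4, takes a point from camera to world coordinates). Camera axes: x right, y down, z forward; pixel columns grow to the right and rows downward; lengths in mm; the calibration is good to about 2 mm. A picture is of the moment at which its call begins: read the wrist's pose just before it. get_calibration takes no time and is no camera call; for the wrist camera it gives the pose at the moment of the call.
- r.sign_off(): hands the job in; it is judged then, once.
The state is a dict: "clock": time; "qpos": joint angles; "qvel": joint speeds; "joint_efforts": joint torques, N m; "eef_pos": TCP position; "tcp_rot": TCP orientation; "contact_force": force on the tool from outside, world axes, zero at the start; "wrist_torque": the same for the moment, N m; "opening": opening from 0.0 (shut) to 1.0 (fully open); "grasp_force": force on a finger pad.
Only numpy, scipy, OpenCV 4.12 (cv2) and the standard library are available. Lean on these libraries where they do the work, as an engineer would, in place of code of your own. Each camera call takes 0.05 s, during which the arm holds its last target. There are 200 camera calls.

## Working session

There is one attempt and no reset: what is moved stays moved. The work goes in short steps, Python scripts to look and compute and a tool call to move; the robot and the scene stay as the last step left them, time stands still between calls to the robot, and variables do not carry over. Pictures are saved under pics/ and viewed, at most 10 in all, crops included, and the job is handed in when it is done.

Besides the shell and the picture viewer there is one more tool, called after "Request:" in YAML: its name, and indented under it one key for each argument. step_arm: Moves the arm, as the interface text tells. Its arguments: {"type":"object","properties":{"plan":{"type":"string"},"force":{"type":"number"}},"required":["plan"]}

```bash
mkdir -p pics
cat > h.py <<'E'
import numpy as np, cv2
from rig import r
def grab(n):
    c=r.get_calibration(n); im,d=r.grab_frame(n)
    return im,d,np.array(c["K"]),np.array(c["world_from_camera"])
def cloud(d,K,T):
    v,u=np.indices(d.shape); 
    P=np.stack([(u-K[0,2])/K[0,0]*d,(v-K[1,2])/K[1,1]*d,d],-1)
    W=P@T[:3,:3].T+T[:3,3]; W[d<=0]=np.nan
    return W
E
python3 - <<'E'
from h import *
ims=[]
for n in("scene","top"):
    im,d,K,T=grab(n); np.savez(n+".npz",im=im,W=cloud(d,K,T)); print(n,K[0,0],T.round(2).tolist())
    cv2.imwrite(f"pics/{n}.png",im[:,:,::-1])
s=r.sense(); print({k:s[k] for k in("clock","eef_pos","tcp_rot","opening")})
E
```

```text
scene 379.9949145199903 [[0.87, 0.42, -0.26, 686.9], [0.5, -0.73, 0.47, -531.5], [0.01, -0.54, -0.84, 846.81], [0.0, 0.0, 0.0, 1.0]]
top 412.71562834826375 [[0.03, -0.99, 0.14, 272.75], [-1.0, -0.03, -0.0, -116.98], [0.01, -0.14, -0.99, 1253.99], [0.0, 0.0, 0.0, 1.0]]
{'clock': 0.1, 'eef_pos': array([250.57374617, 572.13597087, 244.6475643 ]), 'tcp_rot': array([-3.14037813e+00, -9.02872937e-06,  2.72880878e+00]), 'opening': 1.0026307266467072}
```

View pics/scene.png

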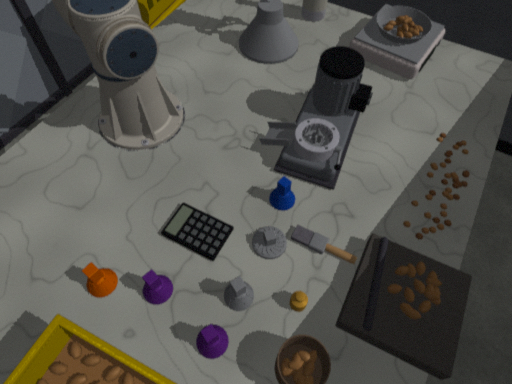

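View pics/top.png

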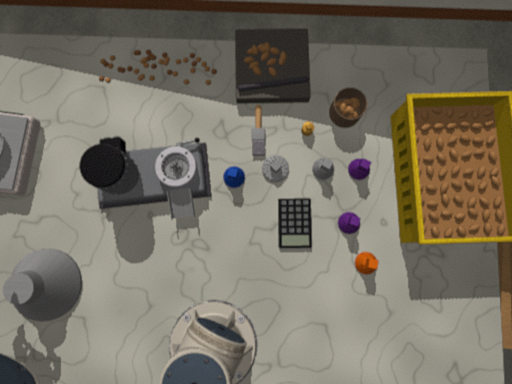

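Steel cone: scene (238,292), top (323,168). Flat disc: scene (268,242), top (276,168). Spindle in the chamber: top (176,166), scene (317,135). Next I'll get their positions from the depth.

Run:
```python
from h import *
for n,c,m in(("scene",(238,288),(317,135)),("top",(323,168),(176,166))):
    W=np.load(n+".npz")["W"]
    def near(c,k,z0,z1):
        p=W[c[1]-k:c[1]+k,c[0]-k:c[0]+k].reshape(-1,3); return p[(p[:,2]>z0)&(p[:,2]<z1)]
    q=near(c,30,8,110); print(n,"cone zmax",q[:,2].max())
    q=near(c,30,79,92); print(" boss",len(q),q.mean(0).round(1),cv2.minAreaRect(q[:,:2].astype(np.float32)))
    q=near(c,30,10,70); print(" body",cv2.minEnclosingCircle(q[:,:2].astype(np.float32)))
    q=near(m,30,94,106); print(" rim",len(q),cv2.minEnclosingCircle(q[:,:2].astype(np.float32)))
    q=near(m,30,107,130); print(" tip",len(q),q.mean(0),q[:,2].max())
    q=near(m,12,74,108);print(" keys",len(q),q.mean(0))
```

```text
scene cone zmax 86.86460347610898
 boss 161 [ 532.7 -318.2   83.7] ((532.3829956054688, -317.5918273925781), (25.95393943786621, 26.09784698486328), 63.00171661376953)
 body ((497.68597412109375, -303.6094665527344), 70.00341033935547)
 rim 832 ((515.2172241210938, 160.83204650878906), 100.6462173461914)
 tip 19 [507.31050327 117.13627113 113.39278473] 120.65818638785868
 keys 512 [503.92962208 128.0961682   87.63983303]
top cone zmax 88.79670233149614
 boss 75 [ 534.2 -316.    82.9] ((534.7479858398438, -315.6242370605469), (24.6001033782959, 26.308956146240234), 64.29167175292969)
 body ((537.860595703125, -346.8092346191406), 62.765926361083984)
 rim 752 ((515.9465942382812, 119.54782104492188), 64.0541000366211)
 tip 13 [508.35697712 119.23969949 114.20871502] 123.06262785145213
 keys 442 [511.61706915 121.22553118  83.73785555]
```

Run:
```python
from h import *
from scipy.spatial.transform import Rotation as R
c=r.get_calibration("wrist");s=r.sense();T=np.array(c["world_from_camera"])
A=R.from_euler("xyz",s["tcp_rot"]).as_matrix()
print(c["K"][0][0],"cam in tool",(A.T@(T[:3,3]-s["eef_pos"])).round(1),(A.T@T[:3,:3]).round(2).tolist(),"world",T.round(2).tolist())
```

```text
316.11872796287577 cam in tool [  76.     1.3 -128.3] [[-0.0, -0.96, -0.3], [1.0, -0.0, 0.0], [-0.0, -0.3, 0.96]] world [[0.4, 0.88, 0.27, 181.55], [0.92, -0.38, -0.12, 604.0], [0.0, 0.3, -0.96, 372.97], [0.0, 0.0, 0.0, 1.0]]
```

Request:
step_arm:
  plan: "0 0 0 25 -43 12 0;0 0 0 50 -85 25 0;0 0 0 75 -128 37 0;0 0 0 100 -170 50 0;0 0 0 125 -210 60 0;0 0 0 150 -250 70 0;0 0 0 170 -290 80 0;0 0 0 190 -330 85 0"

```text
clock: 0.9
eef_pos: [441.5, 240.8, 331.1]
tcp_rot: [3.141, 0.001, 2.729]
contact_force: [1.0, 0.5, -0.4]
opening: 1.0
grasp_force: 0.0
```

Request:
step_arm:
  plan: "0 0 0 20 -40 0 0;0 0 0 40 -80 -20 0;0 0 0 55 -110 -60 0;0 0 0 67 -124 -90 0;0 0 0 67 -124 -95 0;0 0 0 67 -124 -95 0"

```text
clock: 1.5
eef_pos: [507.0, 118.4, 234.5]
tcp_rot: [-3.14, -0.002, 2.728]
contact_force: [0.3, 0.1, 0.7]
opening: 0.999
grasp_force: 0.0
```

Run:
```python
from h import *
im,d,K,T=grab("wrist"); W=cloud(d,K,T); np.savez("w1.npz",im=im,W=W,K=K,T=T); s=r.sense(); print(s["eef_pos"],s["tcp_rot"])
cv2.imwrite("pics/w1.png",im[:,:,::-1])
q=W.reshape(-1,3); q=q[np.linalg.norm(q[:,:2]-[508,118],axis=1)<40]
for a,b in((114,130),(100,113),(85,106),(73,82)):
    k=q[(q[:,2]>a)&(q[:,2]<b)]; print(a,b,len(k),k.mean(0) if len(k) else 0)
```

```text
[507.57891475 119.0287326  235.69188602] [ 3.14159013e+00 -5.84344223e-04  2.72861849e+00]
114 130 72 [507.30290706 122.76377567 118.08654838]
100 113 448 [505.78815007 112.04009498 103.07709194]
85 106 1504 [511.37764236 103.37841574  96.7864479 ]
73 82 3111 [508.37444902 121.13452803  79.14934436]
```

View pics/w1.png

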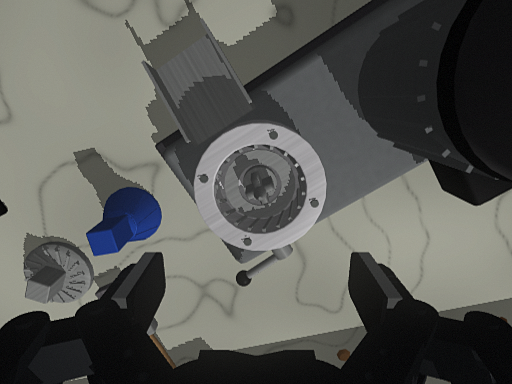

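The spindle shows at (261,184), with a key cross. I'll rectify it onto the plane of the key tops to read the angle.

Run:
```python
from h import *
f=np.load("w1.npz");K,T,im,W=f["K"],f["T"],f["im"],f["W"]
q=W.reshape(-1,3); n=np.linalg.norm(q[:,:2]-[508,120],axis=1)
for a,b in((115,126),(101,106)):
    k=q[(n<16)&(q[:,2]>a)&(q[:,2]<b)]; print(a,len(k),k.mean(0),cv2.minEnclosingCircle(k[:,:2].astype(np.float32)))
k=q[(n<75)&(q[:,2]>97)&(q[:,2]<104)&(n>30)]; print("rim",cv2.fitEllipse(k[:,:2].astype(np.float32)),cv2.minEnclosingCircle(k[:,:2].astype(np.float32)))
C=np.linalg.inv(T)
# output pixel (i,j): x=x0+ i*s, y=y0 - j*s
s,x0,y0=.1,508-25,120+25; z=103
A=np.array([[s,0,x0],[0,-s,y0],[0,0,z],[0,0,1.]])
H=K@(C@A)[:3]
o=cv2.warpPerspective(im,H,(500,500),flags=cv2.INTER_CUBIC|cv2.WARP_INVERSE_MAP)
cv2.imwrite("pics/rect.png",o[:,:,::-1])
```

```text
115 61 [507.35558865 122.56981168 118.71871959] ((507.6896667480469, 122.40127563476562), 3.7431800365448)
101 218 [507.25435031 122.84917492 103.17627915] ((508.9263610839844, 122.41068267822266), 12.235452651977539)
rim ((507.8852233886719, 122.45639038085938), (100.22840118408203, 100.50337219238281), 58.37801742553711) ((508.5502014160156, 122.174072265625), 58.010337829589844)
```

View pics/rect.png

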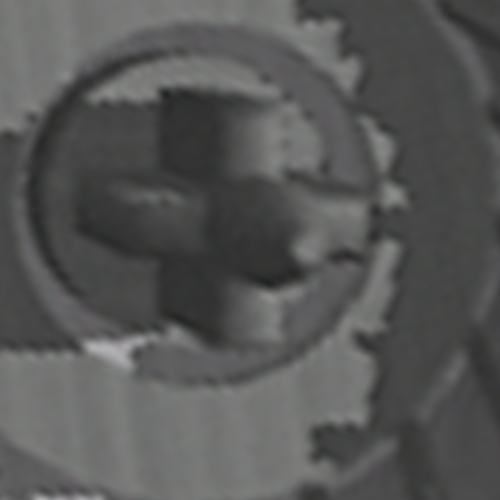

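Run:
```python
from h import *
f=np.load("w1.npz");W=f["W"]
q=W.reshape(-1,3)
for c in((507.9,122.4),(508.2,122.3)):
  for z in((100,106),(101.5,106),(98,106)):
    p=q[(q[:,2]>z[0])&(q[:,2]<z[1]),:2]-c; rr=np.hypot(*p.T); p=p[(rr>7)&(rr<13.5)]
    th=np.arctan2(p[:,1],p[:,0]); m=np.exp(4j*th).mean(); 
    arms=[np.degrees((th[np.cos(th-a)>.75]-a+np.pi)%(2*np.pi)-np.pi).mean().round(1) for a in np.arange(4)*np.pi/2]
    # cross template score
    best=max((np.sum(np.minimum(abs(np.cos(a)*p[:,0]+np.sin(a)*p[:,1]),abs(-np.sin(a)*p[:,0]+np.cos(a)*p[:,1]))<3.5),d) for d in range(-45,45) for a in[np.radians(d)])
    print(c,z,len(p),np.degrees(np.angle(m))/4,abs(m),arms,best)
```

```text
(507.9, 122.4) (100, 106) 192 -0.47255422149936027 0.677095893441032 [np.float64(1.1), np.float64(-0.9), np.float64(-0.3), np.float64(-1.9)] (np.int64(187), -1)
(507.9, 122.4) (101.5, 106) 142 -0.5420432534774866 0.7330021108947034 [np.float64(0.2), np.float64(-1.1), np.float64(0.5), np.float64(-1.4)] (np.int64(142), 0)
(507.9, 122.4) (98, 106) 215 -0.31515709466815206 0.6560758048292381 [np.float64(2.0), np.float64(1.0), np.float64(-1.0), np.float64(-3.0)] (np.int64(209), -1)
(508.2, 122.3) (100, 106) 196 -0.232654421798552 0.6705407988520067 [np.float64(1.8), np.float64(1.5), np.float64(-0.8), np.float64(-3.7)] (np.int64(192), -1)
(508.2, 122.3) (101.5, 106) 145 -0.44340665448074046 0.7325601818413233 [np.float64(0.8), np.float64(1.1), np.float64(-0.1), np.float64(-3.3)] (np.int64(145), 2)
(508.2, 122.3) (98, 106) 219 -0.11288797606282651 0.644793243973847 [np.float64(2.6), np.float64(3.3), np.float64(-1.5), np.float64(-4.9)] (np.int64(213), -1)
```

Request:
step_arm:
  plan: "0 0 0 5 -40 30 0;0 0 0 8 -90 40 0;0 0 0 10 -140 40 0;0 0 -1 14 -190 40 0;0 0 -2 17 -240 40 0;0 0 -3 20 -290 40 0;0 0 -3 22 -340 30 0;0 0 -3 24 -385 5 0"

```text
clock: 2.35
eef_pos: [534.0, -264.9, 246.2]
tcp_rot: [3.141, 0.008, 2.678]
contact_force: [0.4, 0.2, -0.3]
opening: 1.001
grasp_force: 0.0
```

Request:
step_arm:
  plan: "0 0 0 0 -30 -40 0;0 0 0 0 -50 -50 0;0 0 0 0 -50 -50 0;0 0 0 0 -50 -50 0"

```text
clock: 2.75
eef_pos: [532.5, -312.2, 193.9]
tcp_rot: [3.141, 0.001, 2.677]
contact_force: [-0.2, -0.2, 1.4]
opening: 0.999
grasp_force: 0.0
```

Run:
```python
from h import *
im,d,K,T=grab("wrist"); W=cloud(d,K,T); np.savez("w2.npz",im=im,W=W,K=K,T=T); s=r.sense(); print(s["eef_pos"],np.degrees(s["tcp_rot"]),s["qpos"])
cv2.imwrite("pics/w2.png",im[:,:,::-1])
q=W.reshape(-1,3); q=q[np.linalg.norm(q[:,:2]-[533,-317],axis=1)<38]
k=q[(q[:,2]>80)&(q[:,2]<90)].astype(np.float32); print(len(k),k.mean(0),cv2.minAreaRect(k[:,:2]))
k=q[(q[:,2]>10)&(q[:,2]<40)].astype(np.float32); print(len(k),k.mean(0))
k=q[(q[:,2]>3)&(q[:,2]<9)].astype(np.float32); print(len(k),cv2.minEnclosingCircle(k[:,:2]))
```

```text
[ 532.75336482 -311.9090457   194.28168863] [1.79979836e+02 1.20220529e-01 1.53402257e+02] [-5.32357057e-01  3.91230387e-01  1.69911209e+00  5.69747205e-04
  1.04918084e+00 -1.63921896e+00]Traceback (most recent call last):
  File "<stdin>", line 5, in <module>
cv2.error: OpenCV(4.12.0) /io/opencv/modules/imgproc/src/convhull.cpp:143: error: (-215:Assertion failed) total >= 0 && (depth == CV_32F || depth == CV_32S) in function 'convexHull'
```

View pics/w2.png

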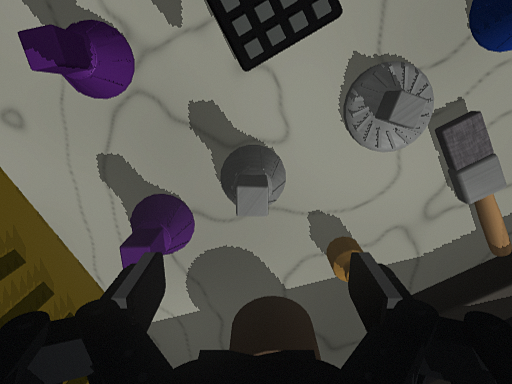

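The steel cone is at (252,193) with its boss top upright and square to the jaws. The disc is at (390,105) and a purple cone at (160,225). I'll find where the boss points fell.

Run:
```python
from h import *
f=np.load("w2.npz");W=f["W"]; print(W[197,252],W[160,252],f["T"].round(2).tolist())
p=W[140:225,210:295].reshape(-1,3)
k=p[(p[:,2]>W[197,252,2]-4)&(p[:,2]<W[197,252,2]+5)].astype(np.float32); print(len(k),k.mean(0),cv2.minAreaRect(k[:,:2]))
im,d,K,T=grab("wrist"); W=cloud(d,K,T); print(W[197,252],T.round(2).tolist(),r.sense()["eef_pos"])
```

```text
[ 530.4357029  -313.16403672   83.15599363] [ 512.55305503 -304.77455227   30.79220167] [[0.45, 0.85, 0.27, 464.97], [0.89, -0.43, -0.13, -276.87], [0.0, 0.3, -0.96, 322.18], [0.0, 0.0, 0.0, 1.0]]Traceback (most recent call last):
  File "<stdin>", line 4, in <module>
cv2.error: OpenCV(4.12.0) /io/opencv/modules/imgproc/src/convhull.cpp:143: error: (-215:Assertion failed) total >= 0 && (depth == CV_32F || depth == CV_32S) in function 'convexHull'
```

Run:
```python
from h import *
f=np.load("w2.npz");W=f["W"]
p=W[140:225,210:295].reshape(-1,3)
k=p[(p[:,2]>79)&(p[:,2]<90)]; k2=k[:,:2].astype(np.float32).copy(); print(len(k),k.mean(0),cv2.minAreaRect(k2))
k=p[(p[:,2]>3)&(p[:,2]<9)][:,:2].astype(np.float32).copy(); print(cv2.minEnclosingCircle(k))
```

```text
1023 [ 532.67616618 -314.50394417   83.59663243] ((533.47314453125, -314.75970458984375), (25.472238540649414, 26.477331161499023), 62.20063400268555)
((533.55810546875, -315.0314636230469), 33.8645133972168)
```

Request:
step_arm:
  plan: "0 0 0 1 -2.8 -40 0;0 0 0 1 -2.8 -85 0;0 0 0 1 -2.8 -118 0;0 0 0 1 -2.8 -132 0;0 0 0 1 -2.8 -132 130;0 0 0 1 -2.8 -132 180;0 0 0 1 -2.8 -132 200;0 0 0 1 -2.8 -132 220"
  force: 60

```text
clock: 3.6
eef_pos: [533.6, -316.2, 62.1]
tcp_rot: [-3.141, 0.003, 2.677]
contact_force: [0.4, 0.5, -0.4]
opening: 0.33
grasp_force: 0.0
```

Request:
step_arm:
  plan: "0 0 0 0 0 0 230;0 0 0 0 0 0 230;0 0 0 0 0 0 230"
  force: 60

```text
clock: 3.9
eef_pos: [533.6, -316.3, 62.0]
tcp_rot: [-3.142, 0.003, 2.676]
contact_force: [-1.1, 0.3, 7.3]
opening: 0.296
grasp_force: 60.0
```

Request:
step_arm:
  plan: "0 0 0 0 0 15 230;0 0 0 0 0 50 230;0 0 0 0 0 95 230;0 0 4 0 20 135 230;0 0 8 -2 60 165 230;0 0 12 -4 105 168 230;0 0 16 -7 150 168 230;0 0 20 -10 195 168 230"

```text
clock: 4.7
eef_pos: [521.7, -119.1, 229.3]
tcp_rot: [3.142, 0.0, 3.028]
contact_force: [1.2, 0.5, -5.8]
opening: 0.3
grasp_force: 60.4
```

Request:
step_arm:
  plan: "0 0 3 -4 45 0 230;0 0 6.3 -8 90 0 230;0 0 6.3 -11 135 0 230;0 0 6.3 -13 180 0 230;0 0 6.3 -14 215 0 230;0 0 6.3 -14.6 236 0 230;0 0 6.3 -14.6 243 -5 230;0 0 6.3 -14.6 243.7 -30 230"

```text
clock: 5.5
eef_pos: [509.5, 124.1, 200.4]
tcp_rot: [3.14, 0.005, 3.137]
contact_force: [0.8, -0.6, -5.4]
opening: 0.292
grasp_force: 60.7
```

Run:
```python
from h import *
s=r.sense(); print(s["clock"],s["eef_pos"],np.degrees(s["tcp_rot"]),s["contact_force"],s["opening"],s["qpos"])
o=[]
for n in("wrist","scene"):
    im,d,K,T=grab(n); W=cloud(d,K,T); np.savez(n+"3.npz",im=im,W=W,K=K,T=T); o.append(im)
a=cv2.resize(o[0][60:384],None,fx=1,fy=1); b=cv2.resize(o[1][70:190,250:400],(405,324))
cv2.imwrite("pics/m3.png",cv2.resize(np.hstack([a[:,100:450],b]),(755,324))[:,:,::-1])
W=np.load("wrist3.npz")["W"];q=W.reshape(-1,3)
z=s["eef_pos"][2]+22
k=q[(abs(q[:,2]-z)<4)&(np.hypot(q[:,0]-508,q[:,1]-122)<25)]; print(len(k),k.mean(0) if len(k) else 0)
if len(k)>5: print(cv2.minAreaRect(k[:,:2].astype(np.float32).copy()))
```

```text
5.5 [509.50685722 124.0871168  200.43061317] [179.93453037   0.28672922 179.73371874] [ 0.78151094 -0.55285297 -5.39170146] 0.2923552160239564 [ 2.36084703e-01  2.45519667e-01  1.89513553e+00 -9.93741732e-05
  9.95804973e-01 -1.33001317e+00]
4749 [507.17150175 125.66145973 222.19941145]
((509.09552001953125, 123.41829681396484), (43.19428634643555, 26.742231369018555), 89.69550323486328)
```

View pics/m3.png

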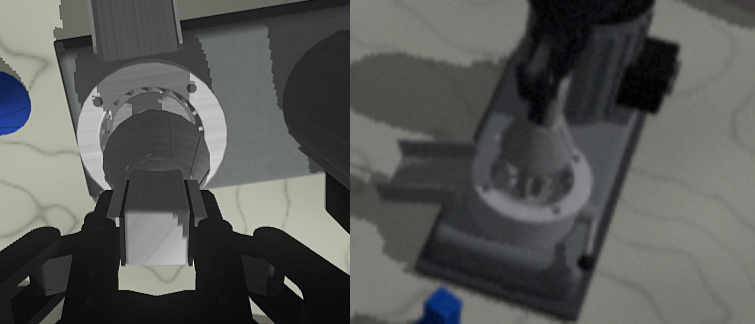

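The cone is gripped straight and hovers over the chamber. Now I'll refine its centre relative to the spindle.

Run:
```python
from h import *
s=r.sense(); print(s["eef_pos"],np.degrees(s["tcp_rot"]))
im,d,K,T=grab("wrist"); W=cloud(d,K,T);s=r.sense(); print(s["eef_pos"],np.degrees(s["tcp_rot"])); q=W.reshape(-1,3)
k=q[(abs(q[:,2]-222)<4)&(abs(q[:,1]-123)<10)&(abs(q[:,0]-508)<22)]
print(len(k),np.percentile(k[:,0],[.5,2,50,98,99.5]),k[:,2].mean())
k=q[(np.hypot(q[:,0]-508,q[:,1]-122)<60)&(q[:,2]>96)&(q[:,2]<104)][:,:2].astype(np.float32).copy(); print("rim",cv2.minEnclosingCircle(k))
```

```text
[505.58334617 122.10353949 195.86835372] [-179.90652791   -0.30154321  179.66677583]
[506.39536286 122.0529586  197.13864707] [-179.9267211    -0.22312224  179.63845089]
781 [493.01379813 493.63733932 502.89644028 515.88748462 516.46675944] 218.33607725664044
rim ((508.18524169921875, 122.1810073852539), 57.76081848144531)
```

Request:
step_arm:
  plan: "0 0 0 0 0 0 230;0 0 0 0 0 0 230;0 0 0 0 0 0 230;0 0 0 0 0 0 230;0 0 0 0 0 0 230"

```text
clock: 6.15
eef_pos: [508.1, 122.9, 198.5]
tcp_rot: [3.142, 0.0, 3.135]
contact_force: [-0.3, 0.2, -6.2]
opening: 0.298
grasp_force: 60.4
```

Run:
```python
from h import *
s=r.sense(); print(s["eef_pos"],np.degrees(s["tcp_rot"]))
im,d,K,T=grab("wrist"); W=cloud(d,K,T);s=r.sense(); print(s["eef_pos"],np.degrees(s["tcp_rot"])); q=W.reshape(-1,3)
k=q[(abs(q[:,2]-219)<2.5)&(abs(q[:,1]-122)<8)&(abs(q[:,0]-508)<30)]
print(len(k),np.percentile(k[:,0],[.1,1,50,99,99.9]),k[:,2].mean())
```

```text
[508.11837424 122.8680021  198.48650458] [1.79995685e+02 2.35984840e-02 1.79638272e+02]
[508.05362954 122.91735707 198.39266708] [1.79997167e+02 1.49963437e-02 1.79643870e+02]
2411 [494.66414655 494.93634028 506.10671716 520.46127569 521.16468324] 220.0937453201529
```

Request:
step_arm:
  plan: "0 0 0 0 -0.5 -10 230;0 0 0 0 -0.5 -20 230;0 0 0 0 -0.5 -28 230;0 0 0 0 -0.5 -33 230;0 0 0 0 -0.5 -33 230;0 0 0 0 -0.5 -33 230"

```text
clock: 6.8
eef_pos: [508.0, 122.4, 165.0]
tcp_rot: [-3.141, -0.0, 3.136]
contact_force: [0.7, -1.2, -5.7]
opening: 0.298
grasp_force: 60.4
```

Request:
step_arm:
  plan: "0 0 0 0 0 -3 230;0 0 0 0 0 -6 230;0 0 0 0 0 -9 230;0 0 0 0 0 -11 230;0 0 0 0 0 -11 230;0 0 0 0 0 -11 230"

```text
clock: 7.4
eef_pos: [508.0, 121.8, 153.9]
tcp_rot: [-3.14, 0.0, 3.136]
contact_force: [1.1, -5.4, -5.7]
opening: 0.295
grasp_force: 60.8
```

Request:
step_arm:
  plan: "0 0 0 0 -0.5 -4 230;0 0 0 0 -0.5 -8 230;0 0 0 0 -0.5 -11 230;0 0 0 0 -0.5 -13 230;0 0 0 0 -0.5 -13 230"

```text
clock: 7.9
eef_pos: [508.0, 121.5, 141.1]
tcp_rot: [-3.141, -0.0, 3.136]
contact_force: [-0.9, -5.8, -0.6]
opening: 0.295
grasp_force: 61.5
```

Request:
step_arm:
  plan: "0 0 0 0 -0.5 -3 230;0 0 0 0 -0.5 -6 230;0 0 0 0 -0.5 -9 230;0 0 0 0 -0.5 -10 230;0 0 0 0 -0.5 -10 230;0 0 0 0 -0.5 -10 230"
  force: 100

```text
clock: 8.5
eef_pos: [508.1, 121.5, 132.1]
tcp_rot: [3.142, 0.0, 3.136]
contact_force: [-4.0, -5.9, 11.7]
opening: 0.293
grasp_force: 100.2
```

Request:
step_arm:
  plan: "0 0 0 0 0 -1 230;0 0 0 0 0 -2 230;0 0 0 0 0 -2 230;0 0 0 0 0 -2 230;0 0 0 0 0 -2 230"

```text
clock: 9.0
eef_pos: [508.2, 121.5, 131.9]
tcp_rot: [3.142, 0.001, 3.135]
contact_force: [-10.5, -7.7, 32.9]
opening: 0.288
grasp_force: 103.3
```

Request:
step_arm:
  plan: "0 0 0 0 0 0.5 230;0 0 0 0 0 0.5 230;0 0 0 0 0 0.5 230;0 0 0 0 0 0.5 230;0 0 0 0 0 0.5 230"

```text
clock: 9.5
eef_pos: [508.2, 121.4, 131.9]
tcp_rot: [3.142, 0.001, 3.135]
contact_force: [-9.0, -6.1, 27.5]
opening: 0.29
grasp_force: 101.9
```

Run:
```python
from h import *
s=r.sense(); print(s["eef_pos"],s["contact_force"],s["grasp_force"],abs(s["qvel"]).max())
if abs(s["eef_pos"][2]-132)<1.2 and s["contact_force"][2]>10: print(r.sign_off())
```

```text
[508.17760697 121.43167554 131.89308273] [-9.03451149 -6.10284875 27.45651167] 101.89090644009411 0.0020854035401249313
the job is handed in; nothing more can be done
None
```

The steel cone is meshed on the spindle and pressed to a hard stop at the expected home height; the gripper still holds it down with about 27 N, and the job was handed in at 9.5 s (no verdict was returned).

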